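# Clamp a relay board in the board vise with its travelling feed knob

### The job

Lay the copper relay board flat on the bed of the board vise, midway across its width and between the sliding jaw and the end stop, with its relay running along the slide, and let go of it. Then turn the vise's feed knob clockwise, following it as it travels with the jaw, until the jaw has pushed the board up against the end stop and nips it: aim for about 12 N of squeeze and never exceed 25 N, or the board is spoiled. Let go of the knob, leaving the board clamped, and leave the other things on the bench where they are.

Things in the scene. Friction and masses are not known exactly. Their poses are not given: they have to be found in the camera images.
- board: The relay board: a copper-clad slab 60 (own x) x 70 (own y) x 8 mm thick, with one black upright relay block 18 (x) x 40 (y) x 38 mm standing on its middle (total height 46 mm). Loose, about 0.1 to 0.2 kg, lying flat on the 2 mm thick blue mat at the start. Origin: centre of its underside, z up. It is the same turned by half a turn. Take it by the relay, across its 18 mm width (own x).
- vise: The board vise's fixed base, 90 (own x) x 270 (own y) x 20 mm high, steel bed on top 80 x 260 mm; fixed to the bench, at any yaw within 0.5 rad. Origin: centre of its underside on the bench; own y is the slide direction, from the knob end to the end stop; the bed's surface is at z = 20 mm. The board belongs on the bed with its own y along the vise's y, centred across the vise (x within 15 mm).
- stop: The end stop bolted on the bed: a steel face plate 80 mm wide (x), 12 mm thick, 22 mm high, backed by an aluminium block, axes parallel to the vise's. Origin: on the bed, at the middle of the plate's face towards the jaw (vise -y). The plate is stiffly sprung: it gives about 1 mm for 16 N, at most 4 mm. Its place along the slide differs from day to day.
- carriage: The sliding jaw carriage, 80 (x) x 80 (y) x 22 mm high on the bed, carrying the feed knob. Origin: at bed height, at the middle of its nominal front face, towards the stop (vise +y); the block lies behind it (-y). Its steel front insert is set to stand 0 to 10 mm proud of that face, not measured. It starts fully back: 96 to 114 mm from nominal face to stop. Travel 56 mm.
- knob: Black feed knob on top of the carriage, axis 50 mm behind the nominal front face (vise -y): a disc 44 mm across, 8 mm thick, with an upright grip bar 44 (own x) x 14 (own y) mm reaching 43 mm above the carriage's top (65 mm above the bed). Origin on its vertical axis at the disc's underside, 22 mm above the bed. It starts at its anticlockwise end, bar across the slide, and can turn 4.6 rad.
- knob_grip (a point): On the knob's axis, 31 mm above the disc's underside: the height to grip, fingers on both flats of the bar; axes as the knob's (x along the bar). Turned clockwise seen from above, the knob drives the carriage and itself 12 mm per radian towards the stop (vise +y). Running free takes about 0.11 N m, and 0.012 N m more for each newton of squeeze on the board.
- jaw_face (a point): Middle of the carriage's nominal front face, 4 mm above the bed; axes parallel to the vise's. The insert that pushes the board stands 0 to 10 mm in front of it. Once the insert meets the board the squeeze rises steeply with the knob's angle. Pushing the knob along the slide while turning adds to the squeeze. Friction holds the jaw when the knob is let go; a squeeze above about 9 N then slackens to about that.
- roller: Blue cleaning roller with black handle, lying beyond the vise (bystander). Origin under the middle of the roller, 130 mm wide.
- bottle: Clear bottle, 54 mm across, 120 mm high (bystander). Origin under its centre.
- tape_reel: Yellow reel ring, 80 mm across, 22 mm high (bystander). Origin under its centre.
- flux_jar: Small amber jar, 38 mm across, 35 mm high, near the robot (bystander). Origin under its centre.
- tool_cup: Open steel cup, 68 mm across, 90 mm high (bystander). Origin under its centre.
- driver: Screwdriver, 160 mm long, lying beyond the mat (bystander). Origin under its middle.
- parts_tray: Black divided tray 120 x 90 x 30 mm (bystander). Origin under its centre.

How it is judged (in metres and radians):
On the way, in this order (a step that is already met when the one before it is completed fails the run):
1. the board lies flat on the vise's bed between jaw and stop, let go, before the jaw closes on it (x of board in the frame of vise between -0.015 and 0.015 m and z of board in the frame of vise between 0.015 and 0.025 m and angle between board's own z axis and vertical below 0.06 rad and y of board in the frame of jaw_face above 0.034 m and y of board in the frame of stop below -0.034 m and angle between the y axis of board and the y axis of vise, either way round below 0.25 rad and contact force between the fingers and board below 0.1 N and contact force between carriage and board below 3 N), for 0.2 s.
2. the jaw nips the board against the stop (over 4 N) while the fingers are on the knob (contact force between carriage and board above 4 N and contact force between stop and board above 3 N and contact force between the fingers and knob above 1 N), for 0.2 s.
At the end, for the whole second after the job is handed in: The board lies flat on the bed (tilt under 0.06 rad, underside within 5 mm of the bed), within 15 mm of the vise's middle across the slide, its own y within 0.05 rad of the slide direction, at rest, squeezed with more than 4 N by the jaw and more than 3 N by the stop; knob and board let go (x of board in the frame of vise between -0.015 and 0.015 m and z of board in the frame of vise between 0.015 and 0.025 m and angle between board's own z axis and vertical below 0.06 rad and angle between the y axis of board and the y axis of vise, either way round below 0.05 rad and contact force between carriage and board above 4 N and contact force between stop and board above 3 N and linear speed of board below 0.01 m/s); the robot touches nothing.
It fails at once if the jaw squeezes the board with more than 25 N (contact force between carriage and board above 25 N).
It fails at once if the board is dropped or rammed on the vise (over 40 N) (contact force between board and vise above 40 N).
It fails at once if another thing on the bench is moved by more than 25 mm (distance of any of roller, bottle, tape_reel, flux_jar, tool_cup, driver, parts_tray from where it was at the start of the episode above 0.025 m).
It also fails if it takes over 72 s, if anything falls off the work surface, if the arm or the gripper's body presses on something with over 40 N, if the wrist force passes 120 N, or if a joint passes its speed limit or range.

### The arm

A 6-joint arm with a two-finger parallel gripper is mounted at the origin on the work surface. World frame = base frame: x ahead of the robot, y to its left, z up, the work surface at z = 0. Lengths are in m, angles in degrees, forces in N, time in s.
With the tool pointing down it reaches from about 0.3 to 0.75 m from the base axis. Payload 8.5 kg.
Tool frame: the origin (TCP) lies at the very end of the fingers, on their centre line; the grasp point (between the pads) lies 19 mm behind it (env.pinch_z is the distance from the TCP to the grasp point, in m); z points along the fingers, y is the line along which they close (so a half turn about z gives the same grasp; the last joint's range is limited). The gripper opens to 85 mm and grips with 20 to 120 N. Pads are 22 mm wide; open, the fingers measure 114 mm over their backs; the gripper's body (76 mm by 85 mm) begins 54 mm behind the grasp point. The pads swing forward as they close: fully open they stand 13 mm farther back than shut.
Start: joints at [56.648, 21.807, 74.336, -0, 83.858, -12.336], TCP at [0.197, 0.513, 0.196] pointing down, gripper open.
Joint ranges: [-178.18, 178.18], [-50.72, 133.34], [12.68, 142.11], [-81.47, 261.47], [9.98, 163.14], [-165.26, 165.26]. Speed limits (degrees/s): [136.94, 136.94, 180, 180, 180, 180].

### API

Orientations are given as a 3x3 rotation matrix whose columns are the frame's x, y, z axes.
In Python, from rig import env, viewer gives the robot as it stands.
- The arm moves only by the tool drive_tool, never from a script. Its argument "series" is a list of rows, each a list of 3 entries, a list of its own where there are three numbers: the shift along the tool's x, y, z in m, then the turn about the tool's z in degrees, then the finger opening in m, from 0 to 0.0854. A call has 1 to 20 rows; each row is the pose to reach, as a shift and turn from the pose commanded when the call began, along the tool's axes at that moment; what a row does not reach only later rows make up. A row lasts 1/10 s, in which the tool goes at most 50 mm and 8.59 degrees, less where a joint would pass 70% of its speed; a pose out of reach is approached as far as the arm can. A call with a gripper value outside its range is refused whole. The fingers move at their own pace and stop on an object; "newtons" is the grip in N (left out, the last holds). Time passes only in rows, so rows that repeat a pose let the fingers close. It gives the time, the measured TCP pose, the force, the opening and the grip force at its end, in the units of the state.
- env.observe(): the state, without advancing time (a new reading comes with each control period).
- viewer.get_image(name): name is "side" or "top"; returns a dict with "img" (384x512x3 uint8, red, green, blue), "depth" (384x512 float32, m along the optical axis (not along the pixel's ray), 0 where there is no reading), "camera_matrix" (3x3 intrinsics, pixels), "distortion" ([k1, k2, p1, p2, k3] as OpenCV has them; the pictures are not rectified), "rvec" (rotation vector, rad) and "tvec" (3), from world to camera coordinates, as OpenCV has them. Camera axes: x right, y down, z forward; pixel columns grow to the right and rows downward; lengths in m; the calibration is good to about 2 mm. A picture is of the moment at which its call begins.
- env.close_job(): hands the job in; it is judged then, once.
The state is a dict: "time_s": time; "q": joint angles; "qvel": joint speeds; "joint_efforts": joint torques, N m; "position": TCP position; "tool_rot": TCP orientation; "ft_force": force on the tool from outside, world axes, zero at the start; "wrist_torque": the same for the moment, N m; "grip_width": finger opening in m; "gripper_force": force on a finger pad.
Only numpy, scipy, OpenCV 4.12 (cv2) and the standard library are available. Lean on these libraries where they do the work, as an engineer would, in place of code of your own. Each camera call takes 0.05 s, during which the arm holds its last target. There are 200 camera calls.

## Working session

There is one attempt and no reset: what is moved stays moved. The work goes in short steps, Python scripts to look and compute and a tool call to move; the robot and the scene stay as the last step left them, time stands still between calls to the robot, and variables do not carry over. Pictures are saved under pics/ and viewed, at most 10 in all, crops included, and the job is handed in when it is done.

Besides the shell and the picture viewer there is one more tool, called after "Call:" by a JSON object that holds its "method" and its "body", one argument or row to a line. drive_tool: Moves the arm, as the interface text tells. Its arguments: {"type":"object","properties":{"series":{"type":"array"},"newtons":{"type":"number"}},"required":["series"]}

```bash
mkdir -p pics; ls; cat > h.py <<'E'
import numpy as np, cv2
from rig import env, viewer
def get(n):
    im=viewer.get_image(n); return im
def ray(im,uv):
    K=im["camera_matrix"];R,_=cv2.Rodrigues(np.array(im["rvec"]));t=np.array(im["tvec"]).reshape(3)
    p=cv2.undistortPoints(np.array(uv,float).reshape(-1,1,2),np.array(K),np.array(im["distortion"])).reshape(-1,2)
    d=np.c_[p,np.ones(len(p))]@R
    return -R.T@t,d
def onplane(im,uv,z):
    c,d=ray(im,uv); return c+d*((z-c[2])/d[:,2])[:,None]
def cloud(im):
    h,w=im["depth"].shape
    v,u=np.mgrid[:h,:w]; c,d=ray(im,np.c_[u.ravel(),v.ravel()])
    P=c+d*im["depth"].reshape(-1,1); P[im["depth"].ravel()==0]=np.nan
    return P.reshape(h,w,3)
E
python3 - <<'E'
from h import *
a=get("top");b=get("side")
np.savez("s0.npz",**{"t_"+k:v for k,v in a.items()},**{"s_"+k:v for k,v in b.items()})
cv2.imwrite("pics/t0.png",cv2.resize(a["img"],(768,576))[...,::-1]);cv2.imwrite("pics/s0.png",cv2.resize(b["img"],(768,576))[...,::-1])
print(env.observe(), env.pinch_z)
for i in (a,b): print(ray(i,[[256,192]]))
E
```

```text
pics
{'time_s': 0.1, 'q': array([ 5.66477302e+01,  2.18368497e+01,  7.43776275e+01, -2.10054475e-04,
        8.38582871e+01, -1.23358077e+01]), 'qvel': array([-0.02974811, -0.06931396, -0.12647801,  0.00518713,  0.00598978,
        0.07223254]), 'joint_efforts': array([ 4.66632991e-03, -4.49209750e+01, -2.31656653e+01, -9.95337632e-05,
        3.66621258e-03,  1.84011100e-05]), 'position': array([0.19708661, 0.51315796, 0.19549256]), 'tool_rot': array([[-9.33477471e-01,  3.58635369e-01, -6.95169275e-04],
       [ 3.58635943e-01,  9.33476904e-01, -1.06282308e-03],
       [ 2.67758515e-04, -1.24143409e-03, -9.99999194e-01]]), 'ft_force': array([ 0.00042846, -0.0667246 ,  0.28056245]), 'wrist_torque': array([ 0.02275915,  0.02915327, -0.04831931]), 'gripper_force': 0.0, 'grip_width': 0.08559266731708866} 0.0187
(array([0.37737336, 0.01032295, 1.31393608]), array([[ 0.152765  ,  0.02675761, -0.98797614]]))
(array([ 0.19996532, -0.9853709 ,  0.78355419]), array([[ 0.28303817,  0.80204352, -0.52657439]]))
```

View pics/t0.png

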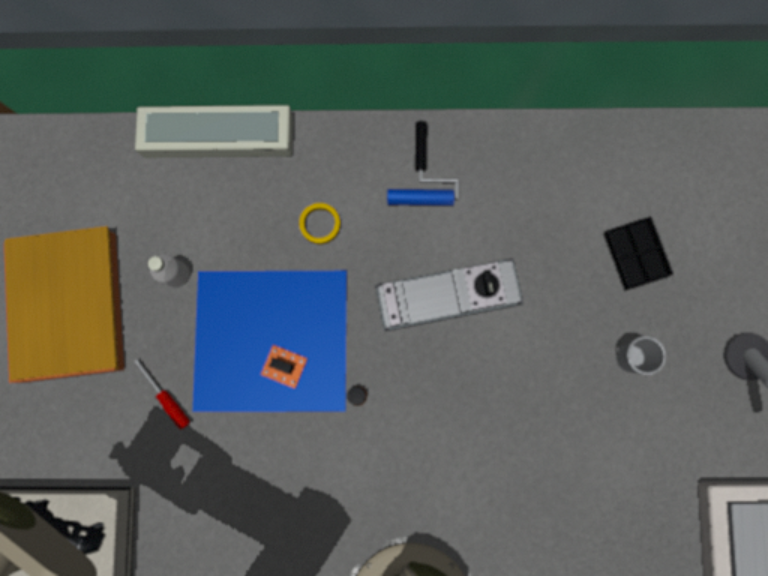

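View pics/s0.png

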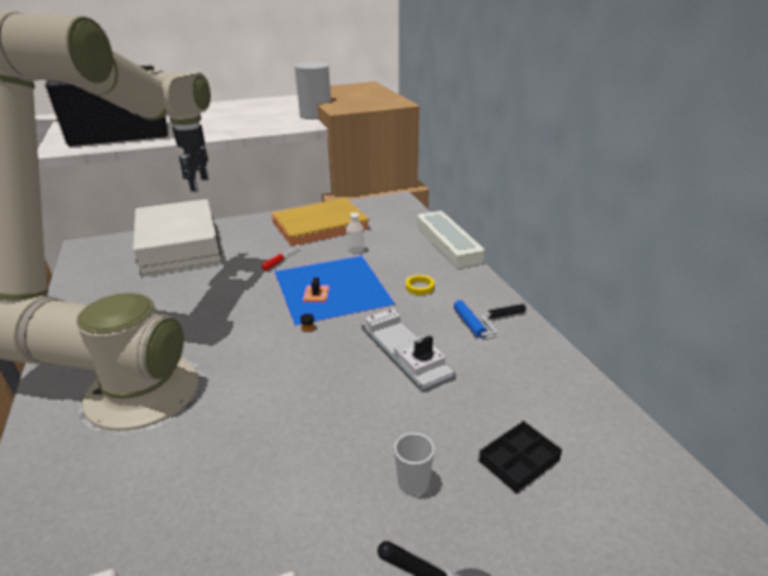

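The top view shows the board at about (284,366) on the mat. The vise is at (450,293) with its knob at (487,284) and its stop at (390,303). World +x is up and +y is left. The side view agrees.

```bash
python3 - <<'E'
from h import *
s=np.load("s0.npz");a={k[2:]:s[k] for k in s if k[0]=='t'}
P=cloud(a);hsv=cv2.cvtColor(a["img"],cv2.COLOR_RGB2HSV);Z=P[...,2]
def biggest(m,box):
    k=np.zeros(m.shape,np.uint8);x0,y0,x1,y1=box;k[y0:y1,x0:x1]=m[y0:y1,x0:x1]
    c,_=cv2.findContours(k,0,1); return max(c,key=cv2.contourArea)
def rect(c,z,name):
    w=onplane(a,c.reshape(-1,2),z)[:,:2].astype(np.float32)*1000
    r=cv2.minAreaRect(w); print(name,np.round(r[0],1),np.round(r[1],1),round(r[2],1))
box=(160,220,215,270)
om=((hsv[...,0]<18)|(hsv[...,0]>170))&(hsv[...,1]>110)&(hsv[...,2]>80)
rect(biggest(om,box),.010,"board")
dk=(hsv[...,2]<60)
rect(biggest(dk,(172,232,205,256)),.048,"relay")
print("vise Z samples",[np.round(Z[y,x],4) for x,y in ((300,198),(265,202),(324,190),(310,200),(335,190),(240,240))])
V=hsv[...,2];print("V", V[198,285:300],V[225,300:305],V[185,300:303])
vm=(Z>0.010)
rect(biggest(vm,(245,165,355,225)),.02,"vise depth")
vm=(V>135)
rect(biggest(vm,(245,165,355,225)),.02,"vise V")
km=dk; c=biggest(km,(305,172,345,208)); rect(c,.055,"knob")
# points by heights
m=np.zeros(Z.shape,bool);m[165:225,245:355]=1
q=P[m&(Z>.070)&(Z<.1)]; print("knob top",len(q),q.mean(0),cv2.minAreaRect(q[:,:2].astype(np.float32)*1000))
q=P[m&(Z>.034)&(Z<.047)]; print(len(q))
for n,sel in (("stop",q[:,1]>.03),("carr",q[:,1]<.03)):
    print(n,sel.sum(),cv2.minAreaRect(q[sel][:,:2].astype(np.float32)*1000),np.median(q[sel],0))
b=np.zeros(Z.shape,bool);b[225:265,165:212]=1
q=P[b&(Z>.035)]; print("relay depth",len(q),cv2.minAreaRect(q[:,:2].astype(np.float32)*1000),np.median(q,0))
crop=a["img"][165:265,160:360];cv2.imwrite("pics/c0.png",cv2.resize(crop,None,fx=4,fy=4,interpolation=2)[...,::-1])
E
```

```text
board [431.2 235.6] [67.7 57.3] 68.3
relay [431.9 232.5] [39.2 15.7] 68.4
vise Z samples [np.float64(0.019), np.float64(0.036), np.float64(0.0816), np.float64(0.0392), np.float64(0.038), np.float64(0.0017)]
V [165 163 162 163 164 163 166 162 166 164 166 165 166 165 164] [106 105 106 103 106] [154 134 129]
vise depth [564.3 -77.8] [ 91.  268.3] 10.8
vise V [567.9 -76.6] [ 82.2 260. ] 11.0
knob [ 578.3 -144.1] [41.2 41.8] 43.7
knob top 97 [ 0.57879018 -0.14580709  0.08268736] ((579.27880859375, -146.45848083496094), (43.87443542480469, 14.549155235290527), 11.277244567871094)
998
stop 116 ((545.2603149414062, 38.875728607177734), (81.94464111328125, 16.896177291870117), 0.5535706877708435) [0.55572952 0.03633766 0.04061526]
carr 882 ((564.539794921875, -70.49250793457031), (80.10698699951172, 215.67791748046875), 10.9628267288208) [ 0.56288941 -0.11231433  0.04078526]
relay depth 100 ((430.2732849121094, 235.5523681640625), (40.71106719970703, 17.587474822998047), 68.25150299072266) [0.42931577 0.23481173 0.04633418]
```

View pics/c0.png

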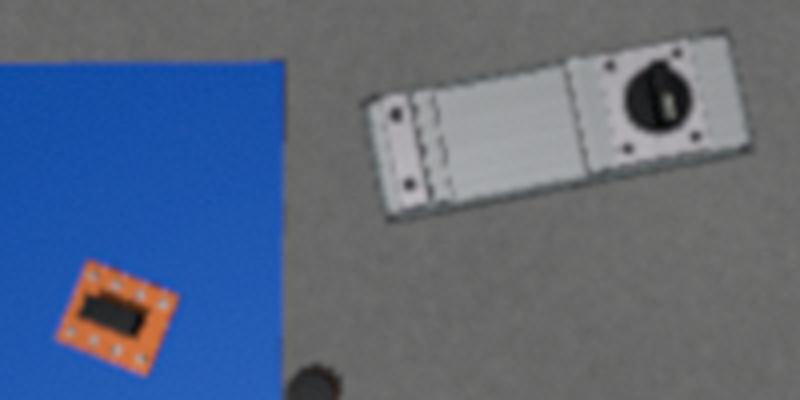

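```bash
cat >> h.py <<'E'
def todelta(p,yaw_y=None):
    """shift in tool axes and turn (deg) to reach TCP p with tool y at yaw_y deg"""
    o=env.observe();R=o["tool_rot"];d=R.T@(np.array(p)-o["position"])
    cur=np.degrees(np.arctan2(R[1,1],R[0,1]))
    print("pos",np.round(o["position"],4),"yaw_y %.2f"%cur,"shift",np.round(d,4),"turn",None if yaw_y is None else round((cur-yaw_y+180)%360-180,2),"q6 %.1f"%o["q"][5])
E
python3 - <<'E'
from h import *
s=np.load("s0.npz");a={k[2:]:s[k] for k in s if k[0]=='t'}
P=cloud(a).reshape(-1,3);th=np.radians(11.1);c=np.array([.5665,-.077])
x=np.array([np.cos(th),np.sin(th)]);y=np.array([-np.sin(th),np.cos(th)])
l=(P[:,:2]-c);lx=l@x;ly=l@y
for lo in range(-36,134,4 if 0 else 3):
    m=(ly*1000>=lo)&(ly*1000<lo+3)&(abs(lx)<.025); 
    if lo<0 or lo>60: print(lo,np.round(np.median(P[m,2])*1000,1),end=' | ')
k=(P[:,2]>.03)&(P[:,2]<.06)&(abs(ly)<.14)&(abs(lx)<.06)&(ly<-.02)
print("\ncarr x range",np.percentile(lx[k],[1,99]),"y",ly[k].min(),ly[k].max())
k=(P[:,2]>.012)&(P[:,2]<.06)&(abs(ly)<.16)&(abs(lx)<.06); print(np.percentile(lx[k],[.5,99.5]),np.percentile(ly[k],[.3,99.7]))
todelta([.4305,.2355,.100],-21.75)
E
```

```text
-36 40.6 | -33 41.6 | -30 41.2 | -27 40.2 | -24 40.7 | -21 41.2 | -18 41.4 | -15 32.3 | -12 17.8 | -9 19.0 | -6 20.2 | -3 19.7 | 63 17.8 | 66 19.7 | 69 19.5 | 72 17.9 | 75 18.7 | 78 18.2 | 81 17.9 | 84 40.6 | 87 40.2 | 90 41.4 | 93 40.3 | 96 21.0 | 99 38.3 | 102 40.4 | 105 40.7 | 108 41.4 | 111 41.2 | 114 40.3 | 117 40.6 | 120 19.7 | 123 19.6 | 126 20.6 | 129 14.7 | 132 9.8 | 
carr x range [-0.04042459  0.03840202] y -0.10103427502873188 -0.020052697908410626
[-0.04658184  0.0431226 ] [-0.13473203  0.132938  ]
pos [0.1971 0.5132 0.1955] yaw_y 68.98 shift [-0.3175 -0.1754  0.0956] turn 90.73 q6 -12.3
```

Call:
{"method": "drive_tool", "body": {
  "series": [
    [[-0.0265, -0.0146, 0], 8, 0.085],
    [[-0.053, -0.0292, 0], 16, 0.085],
    [[-0.085, -0.047, 0], 24, 0.085],
    [[-0.117, -0.065, 0], 32, 0.085],
    [[-0.15, -0.083, 0], 40, 0.085],
    [[-0.183, -0.101, 0.02], 48, 0.085],
    [[-0.216, -0.119, 0.04], 56, 0.085],
    [[-0.249, -0.137, 0.06], 64, 0.085],
    [[-0.28, -0.155, 0.08], 72, 0.085],
    [[-0.3, -0.166, 0.09], 80, 0.085],
    [[-0.3175, -0.1754, 0.0956], 88, 0.085],
    [[-0.3175, -0.1754, 0.0956], 90.7, 0.085],
    [[-0.3175, -0.1754, 0.0956], 90.7, 0.085],
    [[-0.3175, -0.1754, 0.0956], 90.7, 0.085]
  ]
}}

```text
time_s: 1.5
position: [0.4305, 0.2359, 0.1003]
tool_rot: [[0.368, 0.93, -0.0], [0.93, -0.368, -0.0], [-0.0, -0.0, -1.0]]
ft_force: [0.8, 0.1, 0.1]
grip_width: 0.0849
gripper_force: 0.0
```

```bash
python3 - <<'E'
from h import *
a=get("side");cv2.imwrite("pics/s1.png",cv2.resize(a["img"][140:240,150:290],(800,571),interpolation=2)[...,::-1])
todelta([.4305,.2355,.015],-21.75)
E
```

```text
pos [0.4305 0.236  0.1005] yaw_y -21.61 shift [-0.0005  0.0002  0.0855] turn 0.14 q6 36.5
```

View pics/s1.png

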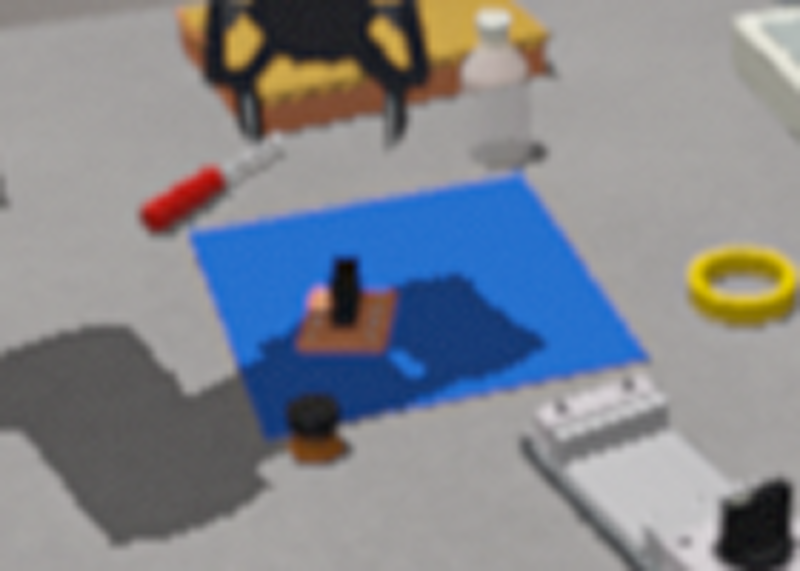

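The open fingers, at about (250,130) and (395,130), straddle the relay at (345,290). Descend and grip.

Call:
{"method": "drive_tool", "body": {
  "series": [
    [[0, 0, 0.025], 0, 0.085],
    [[0, 0, 0.05], 0, 0.085],
    [[0, 0, 0.07], 0, 0.085],
    [[0, 0, 0.08], 0, 0.085],
    [[0, 0, 0.0855], 0, 0.085],
    [[0, 0, 0.0855], 0, 0.085],
    [[0, 0, 0.0855], 0, 0.0],
    [[0, 0, 0.0855], 0, 0.0],
    [[0, 0, 0.0855], 0, 0.0],
    [[0, 0, 0.0855], 0, 0.0],
    [[0, 0, 0.0855], 0, 0.0],
    [[0, 0, 0.0855], 0, 0.0],
    [[0, 0, 0.0855], 0, 0.0],
    [[0, 0, 0.0855], 0, 0.0],
    [[0, 0, 0.0855], 0, 0.0]
  ],
  "newtons": 30
}}

```text
time_s: 3.05
position: [0.4307, 0.2358, 0.0149]
tool_rot: [[0.37, 0.929, 0.0], [0.929, -0.37, 0.0], [0.0, 0.0, -1.0]]
ft_force: [-0.1, -0.5, 0.8]
grip_width: 0.0
gripper_force: 0.0
```

Call:
{"method": "drive_tool", "body": {
  "series": [
    [[0, 0, -0.02], 0, 0.0],
    [[0, 0, -0.05], 0, 0.0],
    [[0, 0, -0.085], 0, 0.0],
    [[0, 0, -0.11], 0, 0.0],
    [[0, 0, -0.11], 0, 0.0]
  ]
}}

```text
time_s: 3.55
position: [0.4323, 0.2363, 0.128]
tool_rot: [[0.37, 0.929, 0.006], [0.929, -0.37, 0.002], [0.004, 0.005, -1.0]]
ft_force: [0.2, -1.3, 0.5]
grip_width: -0.0
gripper_force: 0.0
```

```bash
python3 - <<'E'
from h import *
todelta([.558,-.0399,.125],11.1)
E
```

```text
pos [0.4323 0.2363 0.128 ] yaw_y -21.71 shift [-0.2101  0.219   0.0033] turn -32.81 q6 36.6
```

```bash
python3 - <<'E'
from h import *
a=get("side");cv2.imwrite("pics/s2.png",cv2.resize(a["img"][120:240,130:298],(800,571),interpolation=2)[...,::-1])
o=env.observe();print(o["q"],o["position"])
E
```

```text
[ 1.48591065e+01  1.97992174e+01  9.01679225e+01 -9.27461567e-04
  6.98579535e+01  3.65707452e+01] [0.43126918 0.23598293 0.12605079]
```

View pics/s2.png

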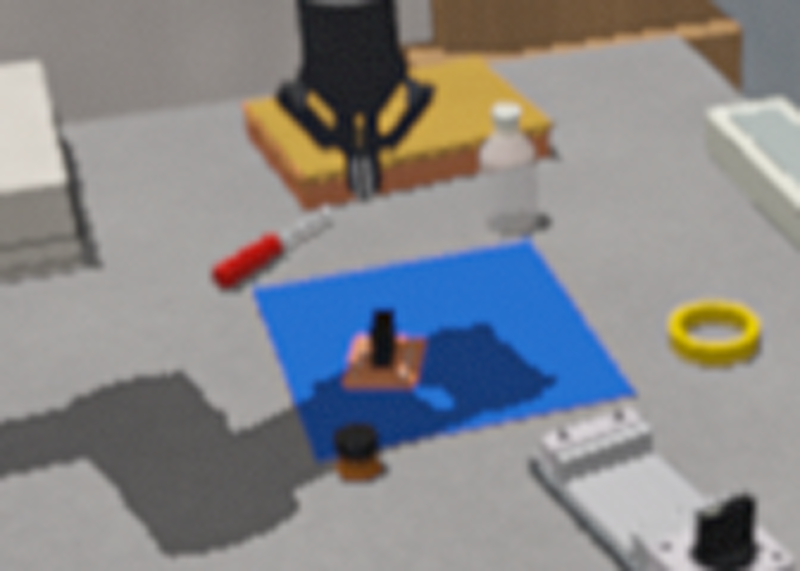

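The board is still on the mat at about (383,345) and the closed gripper is at (362,195), so the grasp missed. I'll compare the tip's projected position with the image and measure the board again.

```bash
cat >> h.py <<'E'
def proj(im,p):
    return cv2.projectPoints(np.array(p,float).reshape(-1,1,3),np.array(im["rvec"]),np.array(im["tvec"]),np.array(im["camera_matrix"]),np.array(im["distortion"]))[0].reshape(-1,2)
E
python3 - <<'E'
from h import *
a=get("side");o=env.observe()
k=168/800
print("tip seen",130+362*k,120+195*k,"proj tcp",proj(a,o["position"]))
P=cloud(a);Z=P[...,2]
hsv=cv2.cvtColor(a["img"],cv2.COLOR_RGB2HSV)
m=np.zeros(Z.shape,bool);m[180:205,195:225]=1
q=P[m&(Z>.025)&(Z<.06)];print("relay side",len(q),np.median(q,0),q.max(0))
print("relay top centre proj (.4305,.2355,.048)",proj(a,[.4305,.2355,.048]),"seen",130+383*k,120+315*k)
t=get("top");cv2.imwrite("pics/t2.png",cv2.resize(t["img"][190:300,130:290],(800,550),interpolation=2)[...,::-1])
print("top proj tcp",proj(t,o["position"]))
E
```

```text
tip seen 206.01999999999998 160.95 proj tcp [[206.96274514 170.24650933]]
relay side 54 [0.43188412 0.2241992  0.04451556] [0.44832229 0.25874675 0.05331366]
relay top centre proj (.4305,.2355,.048) [[208.6176141  187.29344106]] seen 210.43 186.14999999999998
top proj tcp [[181.35308026 242.24505272]]
```

View pics/t2.png

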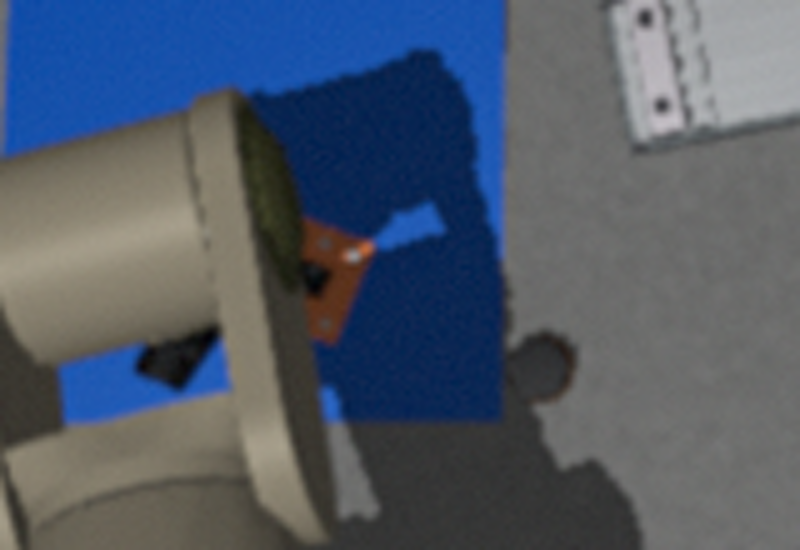

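The top view shows the wrist beside the board, with part of the gripper at crop (175,355). That is not where the reported TCP should put it, so I'll locate the gripper by depth.

```bash
python3 - <<'E'
from h import *
a=get("side");P=cloud(a);o=env.observe();print(o["position"])
hsv=cv2.cvtColor(a["img"],cv2.COLOR_RGB2HSV)
m=np.zeros(a["depth"].shape,bool);m[118:172,180:235]=1
dk=m&(hsv[...,2]<75)
for r in range(120,166,3):
    q=P[r][dk[r]]
    if len(q): print(r,len(q),np.round(np.nanmedian(q,0),3))
t=get("top");Q=cloud(t);h=cv2.cvtColor(t["img"],cv2.COLOR_RGB2HSV)
k=np.zeros(t["depth"].shape,bool);k[255:270,155:175]=1
q=Q[k&(h[...,2]<50)&(Q[...,2]>.05)];print("gripper top",len(q),np.nanmin(q,0),np.nanmedian(q,0),np.nanmax(q,0))
b=np.zeros(t["depth"].shape,bool);b[225:265,165:215]=1
print("relay top-cam",np.round(Q[245,193],3))
E
```

```text
[0.43010759 0.23561844 0.12386581]
120 6 [0.452 0.216 0.332]
123 20 [0.424 0.203 0.328]
126 20 [0.423 0.203 0.317]
129 20 [0.426 0.204 0.306]
132 20 [0.425 0.203 0.295]
135 22 [0.428 0.225 0.275]
138 24 [0.425 0.224 0.264]
141 24 [0.426 0.22  0.253]
144 17 [0.424 0.223 0.241]
147 17 [0.418 0.224 0.229]
150 18 [0.43  0.226 0.215]
153 8 [0.43  0.223 0.203]
156 3 [0.438 0.229 0.188]
159 3 [0.436 0.222 0.178]
gripper top 96 [0.37062336 0.19970848 0.22977524] [0.38201496 0.24695125 0.25362785] [0.39428185 0.26405705 0.41843134]
relay top-cam [0.427 0.219 0.044]
```

Depth puts the real fingertips about 43 mm above the reported TCP (0.167 against 0.124), and the first open view shows the same offset. That explains the miss above the relay. I'll confirm it with a gentle touch on the empty mat.

Call:
{"method": "drive_tool", "body": {
  "series": [
    [[0.039, 0.022, 0.0], 0, 0.0],
    [[0.077, 0.045, 0.0], 0, 0.0],
    [[0.077, 0.045, 0.04], 0, 0.0],
    [[0.077, 0.045, 0.08], 0, 0.0],
    [[0.077, 0.045, 0.11], 0, 0.0],
    [[0.077, 0.045, 0.125], 0, 0.0],
    [[0.077, 0.045, 0.13], 0, 0.0],
    [[0.077, 0.045, 0.13], 0, 0.0],
    [[0.077, 0.045, 0.13], 0, 0.0]
  ]
}}

```text
time_s: 4.7
position: [0.5014, 0.2908, -0.0044]
tool_rot: [[0.37, 0.929, 0.001], [0.929, -0.37, 0.0], [0.001, 0.001, -1.0]]
ft_force: [-0.1, 0.9, 0.3]
grip_width: -0.0001
gripper_force: 0.0
```

```bash
python3 - <<'E'
from h import *
a=get("side");P=cloud(a);o=env.observe();print(o["position"],o["ft_force"])
hsv=cv2.cvtColor(a["img"],cv2.COLOR_RGB2HSV)
p=proj(a,o["position"]+[0,0,.043])[0];print(p)
c=int(p[0]);r0=int(p[1])
for r in range(r0-12,r0+12,2): print(r,hsv[r,c-3:c+4,2],np.round(P[r,c],3))
cv2.imwrite("pics/s3.png",cv2.resize(a["img"][r0-60:r0+40,c-70:c+70],(800,571),interpolation=2)[...,::-1])
E
```

```text
[ 0.50153627  0.29086919 -0.00417506] [0.59293295 0.06695395 0.70642467]
[222.30643912 179.69004424]
167 [34 48 82 93 58 36 84] [0.501 0.278 0.105]
169 [32 39 68 83 55 32 55] [0.5   0.277 0.096]
171 [34 33 54 82 59 36 32] [0.501 0.283 0.084]
173 [62 39 43 44 37 36 90] [0.498 0.274 0.08 ]
175 [131  71  85  81  83  55 121] [0.499 0.28  0.067]
177 [136  72  91  88  96  62 116] [0.499 0.281 0.057]
179 [150  93  95  85  96  67 125] [0.497 0.277 0.051]
181 [203 187 144 100 110 131 165] [0.498 0.283 0.037]
183 [208 206 185 139 119 118 117] [0.505 0.314 0.01 ]
185 [155 137 122 116 118 119 120] [0.504 0.313 0.001]
187 [117 118 118 118 119 118 118] [0.499 0.295 0.001]
189 [117 120 118 120 119 119 119] [ 0.496  0.283 -0.001]
```

View pics/s3.png

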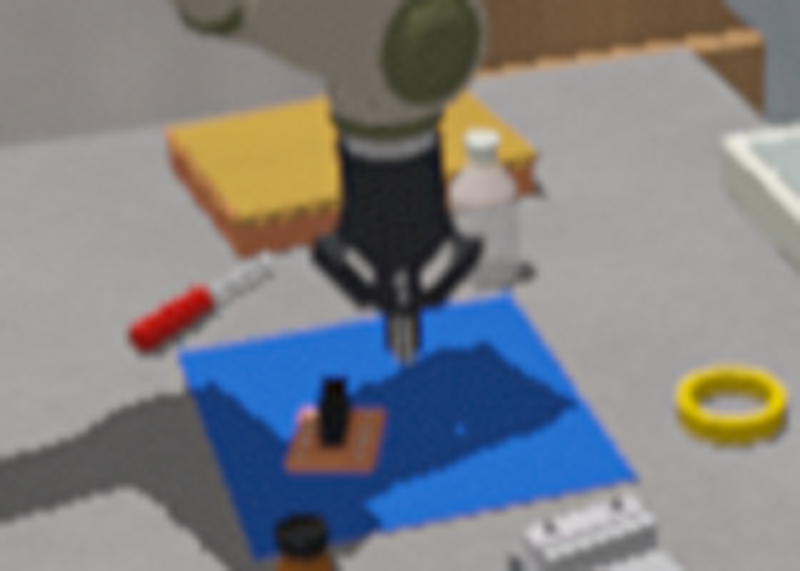

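The tips are at crop (403,360), clearly above the mat, while the reported z is -0.004. Touch down slowly.

Call:
{"method": "drive_tool", "body": {
  "series": [
    [[0, 0, 0.012], 0, 0.0],
    [[0, 0, 0.022], 0, 0.0],
    [[0, 0, 0.026], 0, 0.0],
    [[0, 0, 0.027], 0, 0.0],
    [[0, 0, 0.028], 0, 0.0],
    [[0, 0, 0.029], 0, 0.0],
    [[0, 0, 0.03], 0, 0.0],
    [[0, 0, 0.031], 0, 0.0],
    [[0, 0, 0.031], 0, 0.0]
  ]
}}

```text
time_s: 5.65
position: [0.5012, 0.2907, -0.0333]
tool_rot: [[0.37, 0.929, 0.002], [0.929, -0.37, 0.0], [0.001, 0.002, -1.0]]
ft_force: [-7.6, -4.0, 24.5]
grip_width: -0.0001
gripper_force: 12.0
```

Call:
{"method": "drive_tool", "body": {
  "series": [
    [[0, 0, 0.001], 0, 0.0],
    [[0, 0, 0.002], 0, 0.0],
    [[0, 0, 0.003], 0, 0.0],
    [[0, 0, 0.003], 0, 0.0]
  ]
}}

```text
time_s: 6.05
position: [0.5013, 0.2907, -0.0335]
tool_rot: [[0.369, 0.929, 0.003], [0.929, -0.369, 0.0], [0.002, 0.003, -1.0]]
ft_force: [-16.9, -7.7, 51.4]
grip_width: 0.0003
gripper_force: 25.7
```

Call:
{"method": "drive_tool", "body": {
  "series": [
    [[0, 0, 0.001], 0, 0.0],
    [[0, 0, 0.002], 0, 0.0],
    [[0, 0, 0.002], 0, 0.0]
  ]
}}

```text
time_s: 6.35
position: [0.5015, 0.2908, -0.0336]
tool_rot: [[0.369, 0.929, 0.005], [0.929, -0.369, 0.001], [0.002, 0.004, -1.0]]
ft_force: [-22.0, -11.2, 70.0]
grip_width: 0.0001
gripper_force: 34.9
```

Contact is at reported z = -0.0332 with the mat at 0.002, so real z = reported + 0.035. Back off and return above the board.

Call:
{"method": "drive_tool", "body": {
  "series": [
    [[0, 0, -0.03], 0, 0.0],
    [[0, 0, -0.07], 0, 0.0],
    [[0, 0, -0.1], 0, 0.085],
    [[-0.039, -0.022, -0.1], 0, 0.085],
    [[-0.077, -0.045, -0.1], 0, 0.085],
    [[-0.077, -0.045, -0.1], 0, 0.085],
    [[-0.077, -0.045, -0.1], 0, 0.085],
    [[-0.077, -0.045, -0.1], 0, 0.085],
    [[-0.077, -0.045, -0.1], 0, 0.085]
  ]
}}

```text
time_s: 7.25
position: [0.4318, 0.2363, 0.059]
tool_rot: [[0.37, 0.929, 0.001], [0.929, -0.37, 0.0], [0.001, 0.001, -1.0]]
ft_force: [0.4, 0.7, -0.6]
grip_width: 0.0847
gripper_force: 0.0
```

```bash
python3 - <<'E'
from h import *
todelta([.4305,.2355,-.020],-21.75); o=env.observe(); print(o["grip_width"],o["ft_force"])
E
```

```text
pos [0.4318 0.2363 0.059 ] yaw_y -21.70 shift [-0.0013 -0.001   0.079 ] turn 0.05 q6 36.6
0.08471407394138931 [ 0.4379957   0.69675211 -0.60595848]
```

Call:
{"method": "drive_tool", "body": {
  "series": [
    [[-0.001, -0.001, 0.025], 0, 0.085],
    [[-0.001, -0.001, 0.05], 0, 0.085],
    [[-0.001, -0.001, 0.068], 0, 0.085],
    [[-0.001, -0.001, 0.076], 0, 0.085],
    [[-0.001, -0.001, 0.079], 0, 0.085],
    [[-0.001, -0.001, 0.079], 0, 0.085],
    [[-0.001, -0.001, 0.079], 0, 0.0],
    [[-0.001, -0.001, 0.079], 0, 0.0],
    [[-0.001, -0.001, 0.079], 0, 0.0],
    [[-0.001, -0.001, 0.079], 0, 0.0],
    [[-0.001, -0.001, 0.079], 0, 0.0],
    [[-0.001, -0.001, 0.079], 0, 0.0],
    [[-0.001, -0.001, 0.079], 0, 0.0],
    [[-0.001, -0.001, 0.079], 0, 0.0]
  ],
  "newtons": 30
}}

```text
time_s: 8.65
position: [0.4298, 0.2353, -0.0197]
tool_rot: [[0.37, 0.929, 0.001], [0.929, -0.37, 0.0], [0.001, 0.001, -1.0]]
ft_force: [0.5, -0.6, 5.9]
grip_width: 0.0178
gripper_force: 30.2
```

Call:
{"method": "drive_tool", "body": {
  "series": [
    [[0, 0, -0.015], 0, 0.0],
    [[0, 0, -0.04], 0, 0.0],
    [[0, 0, -0.075], 0, 0.0],
    [[0, 0, -0.1], 0, 0.0],
    [[0, 0, -0.1], 0, 0.0],
    [[0, 0, -0.1], 0, 0.0]
  ]
}}

```text
time_s: 9.25
position: [0.4289, 0.2351, 0.0793]
tool_rot: [[0.37, 0.929, -0.001], [0.929, -0.37, -0.0], [-0.001, -0.001, -1.0]]
ft_force: [0.2, -0.5, -2.6]
grip_width: 0.0177
gripper_force: 29.8
```

```bash
python3 - <<'E'
from h import *
o=env.observe(); print(o["grip_width"],o["ft_force"]);todelta([.558,-.0399,.08],11.1)
E
```

```text
0.017686973928398724 [ 0.22559179 -0.47406961 -2.64027597]
pos [0.4289 0.2351 0.0793] yaw_y -21.72 shift [-0.2077  0.2217 -0.0008] turn -32.82 q6 36.5
```

Call:
{"method": "drive_tool", "body": {
  "series": [
    [[-0.01, 0.011, 0], -1, 0.0],
    [[-0.03, 0.032, 0], -4, 0.0],
    [[-0.056, 0.06, 0], -8, 0.0],
    [[-0.084, 0.09, 0], -13, 0.0],
    [[-0.112, 0.12, 0], -18, 0.0],
    [[-0.14, 0.15, 0], -23, 0.0],
    [[-0.165, 0.177, 0], -28, 0.0],
    [[-0.187, 0.2, 0], -32, 0.0],
    [[-0.202, 0.216, 0], -32.8, 0.0],
    [[-0.2077, 0.2217, 0], -32.8, 0.0],
    [[-0.2077, 0.2217, 0], -32.8, 0.0],
    [[-0.2077, 0.2217, 0], -32.8, 0.0],
    [[-0.2077, 0.2217, 0], -32.8, 0.0]
  ]
}}

```text
time_s: 10.55
position: [0.5579, -0.0385, 0.0797]
tool_rot: [[-0.193, 0.981, -0.001], [0.981, 0.193, 0.0], [0.001, -0.001, -1.0]]
ft_force: [0.3, 0.2, -1.1]
grip_width: 0.0179
gripper_force: 29.7
```

```bash
python3 - <<'E'
from h import *
todelta([.558,-.0399,-.001],11.1)
a=get("side");p=proj(a,[.558,-.04,.04])[0].astype(int);print(p)
cv2.imwrite("pics/s4.png",cv2.resize(a["img"][p[1]-60:p[1]+40,p[0]-70:p[0]+70],(800,571),interpolation=2)[...,::-1])
E
```

```text
pos [ 0.5579 -0.0385  0.0797] yaw_y 11.14 shift [-0.0014 -0.0001  0.0807] turn 0.04 q6 -27.2
[262 220]
```

View pics/s4.png

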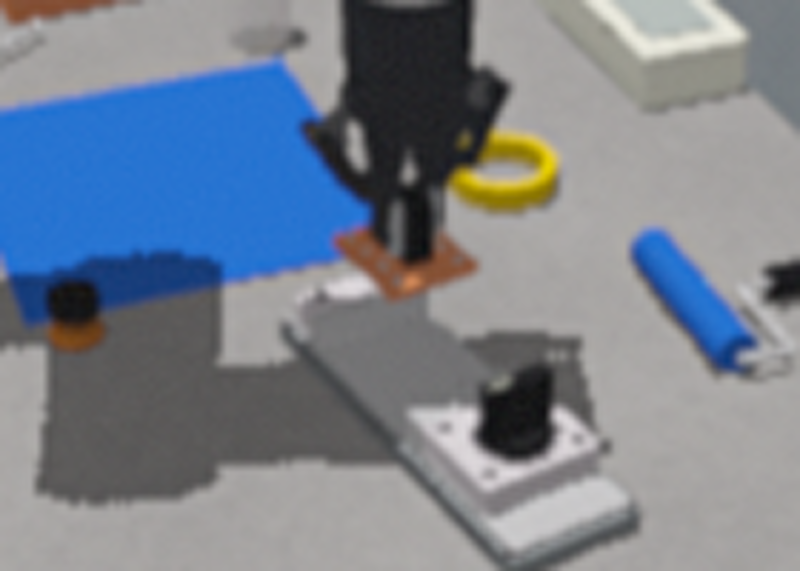

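The board, at (405,262), is held level and square over the bed. Lower it gently.

Call:
{"method": "drive_tool", "body": {
  "series": [
    [[-0.001, 0, 0.02], 0, 0.0],
    [[-0.001, 0, 0.045], 0, 0.0],
    [[-0.001, 0, 0.065], 0, 0.0],
    [[-0.001, 0, 0.074], 0, 0.0],
    [[-0.001, 0, 0.077], 0, 0.0],
    [[-0.001, 0, 0.079], 0, 0.0],
    [[-0.001, 0, 0.08], 0, 0.0],
    [[-0.001, 0, 0.0805], 0, 0.0],
    [[-0.001, 0, 0.081], 0, 0.0],
    [[-0.001, 0, 0.081], 0, 0.0]
  ]
}}

```text
time_s: 11.6
position: [0.5589, -0.0408, -0.0008]
tool_rot: [[-0.192, 0.981, 0.0], [0.981, 0.192, -0.0], [-0.0, 0.0, -1.0]]
ft_force: [0.4, 0.0, -1.9]
grip_width: 0.0173
gripper_force: 29.6
```

Call:
{"method": "drive_tool", "body": {
  "series": [
    [[0, 0, 0.0005], 0, 0.0],
    [[0, 0, 0.001], 0, 0.0],
    [[0, 0, 0.0012], 0, 0.0],
    [[0, 0, 0.0012], 0, 0.0]
  ]
}}

```text
time_s: 12.0
position: [0.5588, -0.0408, -0.0017]
tool_rot: [[-0.192, 0.981, 0.0], [0.981, 0.192, -0.0], [-0.0, 0.0, -1.0]]
ft_force: [-1.7, -0.6, 4.4]
grip_width: 0.0177
gripper_force: 30.6
```

Call:
{"method": "drive_tool", "body": {
  "series": [
    [[0, 0, 0.0], 0, 0.05],
    [[0, 0, 0.0], 0, 0.05],
    [[0, 0, 0.0], 0, 0.05],
    [[0, 0, 0.0], 0, 0.05],
    [[0, 0, 0.0], 0, 0.05],
    [[0, 0, -0.015], 0, 0.05],
    [[0, 0, -0.045], 0, 0.06],
    [[0, 0, -0.085], 0, 0.06],
    [[0, 0, -0.12], 0, 0.06],
    [[0, 0, -0.12], 0, 0.06]
  ]
}}

```text
time_s: 13.0
position: [0.5609, -0.0413, 0.1224]
tool_rot: [[-0.192, 0.981, 0.009], [0.981, 0.192, -0.003], [-0.004, 0.008, -1.0]]
ft_force: [0.8, -0.1, -0.4]
grip_width: 0.0598
gripper_force: 0.0
```

```bash
python3 - <<'E'
from h import *
todelta([.578,-.146,.118],101.1)
a=get("side");p=proj(a,[.558,-.04,.04])[0].astype(int)
cv2.imwrite("pics/s5.png",cv2.resize(a["img"][p[1]-50:p[1]+50,p[0]-70:p[0]+70],(800,571),interpolation=2)[...,::-1])
t=get("top");h=cv2.cvtColor(t["img"],cv2.COLOR_RGB2HSV)
m=((h[...,0]<18)|(h[...,0]>170))&(h[...,1]>110)&(h[...,2]>60); k=np.zeros(m.shape,np.uint8);k[170:220,255:320]=m[170:220,255:320]
print(k.sum())
Q=cloud(t);print(np.median(Q[k>0],0), np.median(Q[k>0][:,2]))
E
```

```text
pos [ 0.5609 -0.0413  0.1224] yaw_y 11.10 shift [-0.1061 -0.0034  0.0048] turn -90.0 q6 -27.4
60
[nan nan nan] nan
```

View pics/s5.png

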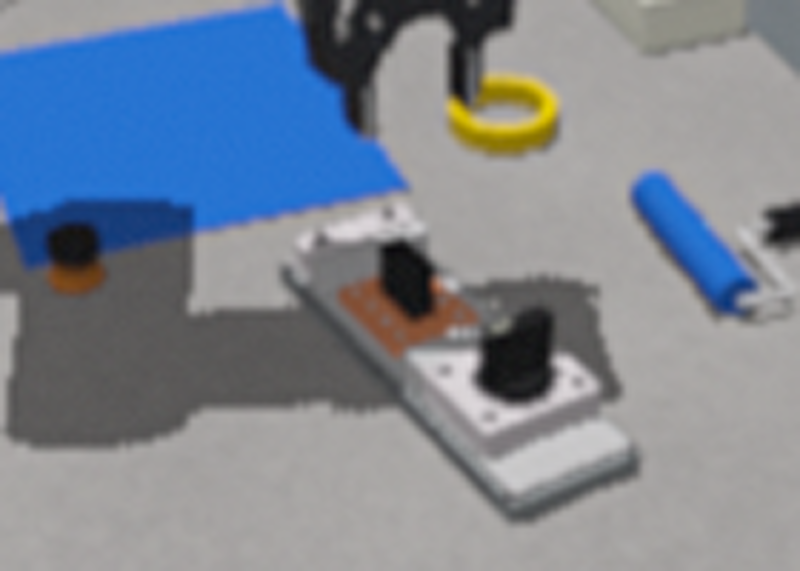

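The board lies flat on the bed between the jaw and the stop, relay at (405,275), fully released. Now over to the knob.

Call:
{"method": "drive_tool", "body": {
  "series": [
    [[-0.005, 0, 0], -8, 0.05],
    [[-0.015, 0, 0], -16, 0.05],
    [[-0.025, -0.001, 0], -24, 0.05],
    [[-0.04, -0.001, 0], -32, 0.05],
    [[-0.055, -0.002, 0], -40, 0.05],
    [[-0.07, -0.002, 0], -48, 0.05],
    [[-0.08, -0.0025, 0], -56, 0.05],
    [[-0.09, -0.0025, 0], -64, 0.05],
    [[-0.1, -0.0025, 0], -72, 0.05],
    [[-0.1065, -0.0025, 0], -80, 0.05],
    [[-0.1065, -0.0025, 0], -88, 0.05],
    [[-0.1065, -0.0025, 0], -90, 0.05],
    [[-0.1065, -0.0025, 0], -90, 0.05],
    [[-0.1065, -0.0025, 0], -90, 0.05]
  ]
}}

```text
time_s: 14.5
position: [0.5763, -0.1455, 0.1166]
tool_rot: [[-0.982, -0.191, -0.002], [-0.191, 0.982, 0.001], [0.002, 0.001, -1.0]]
ft_force: [-0.1, 0.8, -0.0]
grip_width: 0.0499
gripper_force: 0.0
```

```bash
python3 - <<'E'
from h import *
todelta([.579,-.1462,.019],101.1)
E
```

```text
pos [ 0.5763 -0.1455  0.1166] yaw_y 101.01 shift [-0.0027 -0.0013  0.0976] turn -0.09 q6 -126.6
```

Call:
{"method": "drive_tool", "body": {
  "series": [
    [[-0.0027, -0.001, 0.03], 0, 0.05],
    [[-0.0027, -0.001, 0.06], 0, 0.05],
    [[-0.0027, -0.001, 0.082], 0, 0.05],
    [[-0.0027, -0.001, 0.092], 0, 0.05],
    [[-0.0027, -0.001, 0.097], 0, 0.05],
    [[-0.0027, -0.001, 0.097], 0, 0.05],
    [[-0.0027, -0.001, 0.097], 0, 0.05]
  ]
}}

```text
time_s: 15.2
position: [0.5801, -0.1464, 0.0217]
tool_rot: [[-0.981, -0.192, 0.002], [-0.192, 0.981, -0.001], [-0.001, -0.001, -1.0]]
ft_force: [-0.5, 0.2, -0.1]
grip_width: 0.0498
gripper_force: 0.0
```

Call:
{"method": "drive_tool", "body": {
  "series": [
    [[0, 0, 0.0], 0, 0.0],
    [[0, 0, 0.0], 0, 0.0],
    [[0, 0, 0.0], 0, 0.0],
    [[0, 0, 0.0], 0, 0.0],
    [[0, 0, 0.0], 0, 0.0],
    [[0, 0, 0.0], 0, 0.0],
    [[0, 0, 0.0], 0, 0.0]
  ],
  "newtons": 40
}}

```text
time_s: 15.9
position: [0.5799, -0.1464, 0.0214]
tool_rot: [[-0.981, -0.192, 0.001], [-0.192, 0.981, -0.001], [-0.001, -0.001, -1.0]]
ft_force: [-1.8, -0.5, 5.9]
grip_width: 0.0136
gripper_force: 41.3
```

```bash
cat >> h.py <<'E'
def st():
    o=env.observe();f=o["ft_force"];th=np.radians(11.1)
    x=np.array([np.cos(th),np.sin(th)]);y=np.array([-np.sin(th),np.cos(th)]);p=o["position"][:2]-[.5653,-.0773]
    print("t %.1f"%o["time_s"],"knob lx,ly mm",np.round([p@x*1e3,p@y*1e3],1),"f x,y,z",np.round([f[:2]@x,f[:2]@y,f[2]],1),"torque",np.round(o["wrist_torque"],3),"w",o["grip_width"],o["gripper_force"],"q6 %.1f"%o["q"][5])
E
python3 -c "
from h import *
st();todelta([.579,-.1462,.019],101.1)"
```

```text
t 15.9 knob lx,ly mm [  1.  -70.6] f x,y,z [-1.8 -0.2  5.9] torque [-0.011  0.185 -0.129] w 0.013605887381128218 41.314796805381775 q6 -126.6
pos [ 0.5799 -0.1464  0.0214] yaw_y 101.07 shift [0.0008 0.0004 0.0024] turn -0.03 q6 -126.6
```

Call:
{"method": "drive_tool", "body": {
  "series": [
    [[0, 0.0004, 0], 2, 0.0],
    [[0, 0.0013, 0], 6, 0.0],
    [[0, 0.0025, 0], 12, 0.0],
    [[0, 0.0038, 0], 18, 0.0],
    [[0, 0.005, 0], 24, 0.0],
    [[0, 0.0063, 0], 30, 0.0],
    [[0, 0.0075, 0], 36, 0.0],
    [[0, 0.0084, 0], 40, 0.0],
    [[0, 0.0084, 0], 40, 0.0],
    [[0, 0.0084, 0], 40, 0.0]
  ]
}}

```text
time_s: 16.9
position: [0.5786, -0.1359, 0.0214]
tool_rot: [[-0.876, 0.483, 0.002], [0.483, 0.876, 0.003], [-0.0, 0.003, -1.0]]
ft_force: [2.0, 8.8, 7.1]
grip_width: 0.0135
gripper_force: 41.6
```

```bash
python3 -c "
from h import *
st();todelta([.579,-.1462,.019],101.1)"
```

```text
t 16.9 knob lx,ly mm [  1.8 -60.1] f x,y,z [3.6 8.3 7.1] torque [ 1.689 -0.376  0.08 ] w 0.013489796589702228 41.57546818256378 q6 -85.9
pos [ 0.5786 -0.1359  0.0214] yaw_y 61.11 shift [-0.0053 -0.0088  0.0023] turn -39.99 q6 -85.9
```

The knob travels about 15 mm/rad rather than 12: it moved 10.5 mm over 40° and pushed the tool forward 8 N. I'll follow at 0.262 mm/deg and catch up the lag.

Call:
{"method": "drive_tool", "body": {
  "series": [
    [[0.0007, 0.0008, 0], 0, 0.0],
    [[0.0013, 0.0016, 0], 0, 0.0],
    [[0.0022, 0.0026, 0], 5, 0.0],
    [[0.003, 0.0036, 0], 10, 0.0],
    [[0.0039, 0.0046, 0], 15, 0.0],
    [[0.0047, 0.0056, 0], 20, 0.0],
    [[0.0056, 0.0066, 0], 25, 0.0],
    [[0.0064, 0.0076, 0], 30, 0.0],
    [[0.0064, 0.0076, 0], 30, 0.0],
    [[0.0064, 0.0076, 0], 30, 0.0]
  ]
}}

```text
time_s: 17.9
position: [0.5787, -0.1283, 0.0214]
tool_rot: [[-0.516, 0.857, 0.006], [0.857, 0.516, -0.001], [-0.004, 0.005, -1.0]]
ft_force: [10.5, 2.9, 0.3]
grip_width: 0.0134
gripper_force: 40.8
```

```bash
python3 -c "
from h import *
st();todelta([.579,-.1462,.019],101.1)"
```

```text
t 17.9 knob lx,ly mm [  3.4 -52.7] f x,y,z [10.9  0.8  0.3] torque [ 0.48  -1.751 -0.097] w 0.013357117822420344 40.82150995731354 q6 -55.1
pos [ 0.5787 -0.1283  0.0214] yaw_y 31.06 shift [-0.0154 -0.009   0.0024] turn -70.04 q6 -55.1
```

The two readings fit 12 mm/rad if I grip 3.3 mm off the knob's axis along the bar, so the axis is at lx≈4.3 and ly≈-55.9. I'll regrip on centre.

Call:
{"method": "drive_tool", "body": {
  "series": [
    [[0, 0, 0], 0, 0.035],
    [[0, 0, 0], 0, 0.035],
    [[0, 0, 0], 0, 0.035],
    [[0, 0, 0], 0, 0.035]
  ]
}}

```text
time_s: 18.3
position: [0.5757, -0.1282, 0.0205]
tool_rot: [[-0.516, 0.856, -0.001], [0.856, 0.516, 0.0], [0.001, -0.001, -1.0]]
ft_force: [-0.6, 0.1, -0.0]
grip_width: 0.0351
gripper_force: 0.0
```

```bash
python3 -c "
from h import *
th=np.radians(11.1);x=np.array([np.cos(th),np.sin(th)]);y=np.array([-np.sin(th),np.cos(th)])
p=np.array([.5653,-.0773])+.0043*x-.0559*y
st();todelta([p[0],p[1],.0214],31.1)"
```

```text
t 18.3 knob lx,ly mm [  0.4 -52. ] f x,y,z [-0.5  0.2 -0. ] torque [0.027 0.038 0.036] w 0.0351323810981242 0.0 q6 -55.1
pos [ 0.5757 -0.1282  0.0205] yaw_y 31.08 shift [-0.005   0.0023 -0.0009] turn -0.02 q6 -55.1
```

Call:
{"method": "drive_tool", "body": {
  "series": [
    [[-0.002, 0.001, 0], 0, 0.035],
    [[-0.005, 0.0023, 0], 0, 0.035],
    [[-0.005, 0.0023, 0], 0, 0.035],
    [[-0.005, 0.0023, 0], 0, 0.0],
    [[-0.005, 0.0023, 0], 0, 0.0],
    [[-0.005, 0.0023, 0], 0, 0.0],
    [[-0.005, 0.0023, 0], 0, 0.0],
    [[-0.005, 0.0023, 0], 0, 0.0],
    [[-0.005, 0.0023, 0], 0, 0.0]
  ]
}}

```text
time_s: 19.2
position: [0.5806, -0.1313, 0.0208]
tool_rot: [[-0.516, 0.856, 0.0], [0.856, 0.516, -0.0], [-0.0, 0.0, -1.0]]
ft_force: [-0.6, -1.7, 1.2]
grip_width: 0.0131
gripper_force: 41.1
```

```bash
python3 -c "
from h import *
st()
t=get('top');cv2.imwrite('pics/t6.png',cv2.resize(t['img'][160:230,240:360],(800,467),interpolation=2)[...,::-1])"
```

```text
t 19.2 knob lx,ly mm [  4.6 -55.9] f x,y,z [-0.9 -1.5  1.2] torque [-0.033  0.085 -0.117] w 0.013069483326945928 41.13087058067322 q6 -55.2
```

Call:
{"method": "drive_tool", "body": {
  "series": [
    [[0.001, 0.0004, 0], 5, 0.0],
    [[0.002, 0.0007, 0], 10, 0.0],
    [[0.003, 0.0011, 0], 15, 0.0],
    [[0.0039, 0.0014, 0], 20, 0.0],
    [[0.0049, 0.0018, 0], 25, 0.0],
    [[0.0059, 0.0022, 0], 30, 0.0],
    [[0.0059, 0.0022, 0], 30, 0.0],
    [[0.0059, 0.0022, 0], 30, 0.0]
  ]
}}

```text
time_s: 20.05
position: [0.5794, -0.1251, 0.0207]
tool_rot: [[-0.021, 1.0, -0.0], [1.0, 0.021, 0.0], [0.0, -0.0, -1.0]]
ft_force: [0.1, 0.0, 1.4]
grip_width: 0.0135
gripper_force: 41.2
```

```bash
python3 -c "
from h import *
st();todelta([0,0,0],101.1)"
```

```text
t 20.1 knob lx,ly mm [  4.7 -49.7] f x,y,z [0.1 0.  1.4] torque [-0.055  0.079 -0.119] w 0.013468448801483537 41.22252345085144 q6 -24.8
pos [ 0.5794 -0.1251  0.0207] yaw_y 1.21 shift [ 0.1374 -0.5767  0.0208] turn -99.89 q6 -24.8
```

The forces are near zero, and torque -0.119 matches free running. Approach in smaller steps, watching the torque (target about 0.25).

Call:
{"method": "drive_tool", "body": {
  "series": [
    [[0.0008, -0.0001, 0], 4, 0.0],
    [[0.0017, -0.0003, 0], 8, 0.0],
    [[0.0025, -0.0004, 0], 12, 0.0],
    [[0.0031, -0.0005, 0], 15, 0.0],
    [[0.0031, -0.0005, 0], 15, 0.0]
  ]
}}

```text
time_s: 20.55
position: [0.5788, -0.122, 0.0208]
tool_rot: [[0.239, 0.971, -0.0], [0.971, -0.239, -0.0], [-0.0, -0.0, -1.0]]
ft_force: [-1.0, -0.6, 0.5]
grip_width: 0.0134
gripper_force: 41.3
```

```bash
python3 -c "
from h import *
st()"
```

```text
t 20.6 knob lx,ly mm [  4.7 -46.5] f x,y,z [-1.1 -0.4  0.5] torque [-0.097  0.15  -0.145] w 0.013407748014121324 41.291663646698 q6 -9.5
```

Call:
{"method": "drive_tool", "body": {
  "series": [
    [[0.0002, -0.0001, 0], 1, 0.0],
    [[0.0004, -0.0002, 0], 2, 0.0],
    [[0.0006, -0.0003, 0], 3, 0.0],
    [[0.0008, -0.0004, 0], 4, 0.0],
    [[0.0008, -0.0004, 0], 4, 0.0]
  ]
}}

```text
time_s: 21.05
position: [0.5787, -0.1212, 0.0207]
tool_rot: [[0.308, 0.951, -0.0], [0.951, -0.308, -0.0], [-0.0, 0.0, -1.0]]
ft_force: [-0.5, -1.2, 1.6]
grip_width: 0.0132
gripper_force: 41.3
```

```bash
python3 -c "
from h import *
st()
P=cloud(get('side'));t=get('top');h=cv2.cvtColor(t['img'],cv2.COLOR_RGB2HSV)
k=np.zeros(P.shape[:2],np.uint8);k[170:225,250:330]=1
m=(((h[...,0]<18)|(h[...,0]>170))&(h[...,1]>100)&(h[...,2]>60))&(k>0)
v,u=np.nonzero(m);q=onplane(t,np.c_[u,v],.028)[:,:2]-[.5653,-.0773];th=np.radians(11.1);ly=q@[-np.sin(th),np.cos(th)]
print(len(u),ly.min(),ly.max())"
```

```text
t 21.1 knob lx,ly mm [  4.7 -45.7] f x,y,z [-0.7 -1.1  1.6] torque [-0.193  0.117 -0.005] w 0.013242316972974445 41.323458552360535 q6 -5.3
237 0.021893671678751985 0.08202417365988496
```

```bash
cat >> h.py <<'E'
def av(n=6):
    T=[];F=[];Y=[]
    for i in range(n):
        get("side");o=env.observe();T.append(o["wrist_torque"][2]);F.append(o["ft_force"]);R=o["tool_rot"];Y.append(np.degrees(np.arctan2(R[1,1],R[0,1])))
    print("Tz mean %.3f sd %.3f"%(np.mean(T),np.std(T)),"yaw %.2f"%np.mean(Y));st()
E
python3 -c "
from h import *
av()"
```

```text
Tz mean -0.057 sd 0.039 yaw -17.92
t 21.4 knob lx,ly mm [  4.7 -45.7] f x,y,z [-0.7 -0.8  1.8] torque [-0.272  0.159 -0.088] w 0.01315251944797574 41.345481276512146 q6 -5.4
```

Call:
{"method": "drive_tool", "body": {
  "series": [
    [[0.0002, -0.0001, 0], 1, 0.0],
    [[0.0004, -0.0002, 0], 2, 0.0]
  ]
}}

```text
time_s: 21.65
position: [0.5786, -0.1208, 0.0208]
tool_rot: [[0.342, 0.94, 0.0], [0.94, -0.342, -0.0], [-0.0, 0.0, -1.0]]
ft_force: [-1.5, -2.6, 1.9]
grip_width: 0.0134
gripper_force: 41.3
```

```bash
python3 -c "
from h import *
st();av()"
```

```text
t 21.6 knob lx,ly mm [  4.7 -45.3] f x,y,z [-2.  -2.3  1.9] torque [-0.381  0.177  0.123] w 0.013379822311911973 41.340190172195435 q6 -3.3
Tz mean -0.068 sd 0.031 yaw -19.95
t 21.9 knob lx,ly mm [  4.7 -45.2] f x,y,z [-1.6 -1.   2.6] torque [-0.399  0.25  -0.105] w 0.013122125732469847 41.41368627548218 q6 -3.3
```

Call:
{"method": "drive_tool", "body": {
  "series": [
    [[0.0001, -0.0001, 0], 1, 0.0],
    [[0.0003, -0.0002, 0], 2, 0.0]
  ]
}}

```text
time_s: 22.15
position: [0.5785, -0.1204, 0.0207]
tool_rot: [[0.374, 0.927, 0.0], [0.927, -0.374, -0.0], [-0.0, 0.0, -1.0]]
ft_force: [-0.9, -2.6, 2.2]
grip_width: 0.0131
gripper_force: 41.4
```

```bash
python3 -c "
from h import *
st();av(8)"
```

```text
t 22.1 knob lx,ly mm [  4.7 -44.8] f x,y,z [-1.4 -2.4  2.2] torque [-0.404  0.231  0.107] w 0.013125368485486406 41.38317167758942 q6 -1.2
Tz mean -0.060 sd 0.048 yaw -21.94
t 22.6 knob lx,ly mm [  4.7 -44.8] f x,y,z [-1.3 -1.5  3.2] torque [-0.357  0.125 -0.098] w 0.01318795694023389 41.46506488323212 q6 -1.3
```

Call:
{"method": "drive_tool", "body": {
  "series": [
    [[0.0002, -0.0001, 0], 1, 0.0],
    [[0.0003, -0.0002, 0], 2, 0.0]
  ]
}}

```text
time_s: 22.75
position: [0.5785, -0.12, 0.0208]
tool_rot: [[0.407, 0.914, 0.0], [0.914, -0.407, -0.0], [-0.0, 0.0, -1.0]]
ft_force: [-1.6, -1.3, 2.4]
grip_width: 0.0134
gripper_force: 41.5
```

```bash
python3 -c "
from h import *
av(8)"
```

```text
Tz mean -0.046 sd 0.039 yaw -23.94
t 23.1 knob lx,ly mm [  4.7 -44.4] f x,y,z [-0.2 -1.   2.8] torque [-0.339  0.132 -0.053] w 0.013355783768593563 41.52745485305786 q6 0.7
```

Call:
{"method": "drive_tool", "body": {
  "series": [
    [[0.0001, -0.0001, 0], 0.8, 0.0],
    [[0.0003, -0.0002, 0], 1.6, 0.0]
  ]
}}

```text
time_s: 23.35
position: [0.5784, -0.1196, 0.0207]
tool_rot: [[0.432, 0.902, 0.0], [0.902, -0.432, -0.0], [-0.0, 0.0, -1.0]]
ft_force: [-0.7, -2.2, 4.2]
grip_width: 0.0135
gripper_force: 41.5
```

```bash
python3 -c "
from h import *
av(8)"
```

```text
Tz mean -0.028 sd 0.044 yaw -25.54
t 23.8 knob lx,ly mm [  4.7 -44.1] f x,y,z [-1.4 -1.5  4.3] torque [-0.295  0.21  -0.025] w 0.013297500820632132 41.56361103057861 q6 2.4
```

```bash
cat >> h.py <<'E'
def je(n=4):
    J=[env.observe()["joint_efforts"]]
    for i in range(n): get("side");J.append(env.observe()["joint_efforts"])
    print("q6 effort",np.round([j[5] for j in J],3),"q1",np.round([j[0] for j in J],2));st()
def edge():
    t=get("top");h=cv2.cvtColor(t["img"],cv2.COLOR_RGB2HSV);m=((h[...,0]<18)|(h[...,0]>170))&(h[...,1]>100)&(h[...,2]>60)
    m[:170]=0;m[225:]=0;m[:,:250]=0;m[:,330:]=0
    v,u=np.nonzero(m);q=onplane(t,np.c_[u,v],.028)[:,:2]-[.5653,-.0773];th=np.radians(11.1)
    ly=q@[-np.sin(th),np.cos(th)];lx=q@[np.cos(th),np.sin(th)]
    e=[ly[(lx>a)&(lx<=a+.005)].max() for a in np.arange(-.025,.02,.005)]
    print("edge mm",np.round(np.array(e)*1e3,1),"mean %.2f"%(np.mean(e)*1e3))
E
python3 -c "
from h import *
je();edge()"
```

```text
q6 effort [-0.058 -0.059 -0.06  -0.06  -0.06 ] q1 [1.22 1.22 1.21 1.21 1.2 ]
t 23.9 knob lx,ly mm [  4.7 -44.1] f x,y,z [-1.4 -2.5  2.4] torque [-0.298  0.195 -0.077] w 0.013120706664506895 41.56890034675598 q6 2.4
edge mm [83.2 82.6 81.5 83.1 82.6 81.5 83.1 82.  83.6] mean 82.58
```

Call:
{"method": "drive_tool", "body": {
  "series": [
    [[0.0001, -0.0001, 0], 0.8, 0.0],
    [[0.0003, -0.0002, 0], 1.6, 0.0]
  ]
}}

```text
time_s: 24.2
position: [0.5784, -0.1193, 0.0208]
tool_rot: [[0.457, 0.89, 0.0], [0.89, -0.457, -0.0], [-0.0, 0.0, -1.0]]
ft_force: [-1.1, -2.8, 3.2]
grip_width: 0.0134
gripper_force: 41.6
```

```bash
python3 -c "
from h import *
je();edge()"
```

```text
q6 effort [-0.115 -0.018  0.113  0.001 -0.039] q1 [1.28 1.24 1.38 1.4  1.38]
t 24.4 knob lx,ly mm [  4.7 -43.7] f x,y,z [-0.9 -1.9  2.6] torque [-0.378  0.19  -0.059] w 0.013414356791696525 41.60899758338928 q6 4.0
edge mm [83.8 82.6 83.7 83.1 82.6 81.5 83.1 82.  83.6] mean 82.89
```

Call:
{"method": "drive_tool", "body": {
  "series": [
    [[0.0002, -0.0001, 0], 1, 0.0],
    [[0.0003, -0.0002, 0], 2, 0.0]
  ]
}}

```text
time_s: 24.65
position: [0.5783, -0.1189, 0.0208]
tool_rot: [[0.488, 0.873, -0.0], [0.873, -0.488, -0.0], [-0.0, -0.0, -1.0]]
ft_force: [-0.9, -2.3, 3.5]
grip_width: 0.0134
gripper_force: 41.6
```

```bash
python3 -c "
from h import *
je(6);edge()"
```

```text
q6 effort [-0.154 -0.037  0.124 -0.004 -0.056 -0.073 -0.079] q1 [1.11 1.25 1.36 1.36 1.33 1.3  1.27]
t 24.9 knob lx,ly mm [  4.7 -43.3] f x,y,z [-0.8 -1.6  4.4] torque [-0.303  0.23  -0.076] w 0.013680861292671685 41.68141007423401 q6 6.0
edge mm [83.8 82.6 83.7 83.1 82.6 83.7 83.1 82.  83.6] mean 83.13
```

Call:
{"method": "drive_tool", "body": {
  "series": [
    [[0.0002, -0.0001, 0], 1, 0.0],
    [[0.0003, -0.0002, 0], 2, 0.0]
  ]
}}

```text
time_s: 25.2
position: [0.5782, -0.1185, 0.0207]
tool_rot: [[0.518, 0.855, -0.0], [0.855, -0.518, -0.0], [-0.0, -0.0, -1.0]]
ft_force: [-2.3, -1.0, 3.7]
grip_width: 0.0134
gripper_force: 41.7
```

```bash
python3 -c "
from h import *
je(6);edge()"
```

```text
q6 effort [-0.124  0.     0.159  0.031 -0.021 -0.037 -0.042] q1 [0.99 1.09 1.19 1.18 1.14 1.1  1.06]
t 25.5 knob lx,ly mm [  4.7 -42.9] f x,y,z [-2.6 -0.4  4.9] torque [-0.211  0.416 -0.065] w 0.01329872790580746 41.76493227481842 q6 8.0
edge mm [83.8 82.6 83.7 83.1 82.6 83.7 83.1 82.  83.6] mean 83.13
```

Call:
{"method": "drive_tool", "body": {
  "series": [
    [[0.0002, -0.0001, 0], 1, 0.0],
    [[0.0003, -0.0003, 0], 2, 0.0]
  ]
}}

```text
time_s: 25.75
position: [0.5781, -0.1181, 0.0207]
tool_rot: [[0.547, 0.837, -0.0], [0.837, -0.547, -0.0], [-0.0, -0.0, -1.0]]
ft_force: [-2.8, -2.2, 5.4]
grip_width: 0.0132
gripper_force: 41.8
```

```bash
python3 -c "
from h import *
je(6);edge()"
```

```text
q6 effort [-0.035  0.079  0.235  0.108  0.058  0.042  0.038] q1 [0.85 0.92 1.04 1.04 1.01 0.97 0.96]
t 26.1 knob lx,ly mm [  4.7 -42.5] f x,y,z [-2.1 -1.2  4.3] torque [-0.235  0.381  0.073] w 0.01343455159678114 41.789390444755554 q6 10.1
edge mm [83.8 82.6 84.3 83.1 82.6 83.7 83.1 82.  84.2] mean 83.26
```

Call:
{"method": "drive_tool", "body": {
  "series": [
    [[0.0001, -0.0001, 0], 0.8, 0.0],
    [[0.0002, -0.0002, 0], 1.6, 0.0]
  ]
}}

```text
time_s: 26.3
position: [0.5781, -0.1178, 0.0207]
tool_rot: [[0.57, 0.822, -0.0], [0.822, -0.57, -0.0], [-0.0, -0.0, -1.0]]
ft_force: [-2.6, -1.3, 5.0]
grip_width: 0.0135
gripper_force: 41.9
```

```bash
python3 -c "
from h import *
je(6);edge()"
```

```text
q6 effort [0.073 0.175 0.287 0.173 0.14  0.134 0.134] q1 [0.68 0.72 0.82 0.84 0.82 0.81 0.8 ]
t 26.6 knob lx,ly mm [  4.7 -42.2] f x,y,z [-2.8 -1.3  4.7] torque [-0.179  0.421  0.172] w 0.013329861022682618 41.80035889148712 q6 11.7
edge mm [83.8 82.6 84.3 83.1 82.6 84.2 83.1 84.8 84.2] mean 83.63
```

The torque is now clearly above its free baseline by 0.15–0.19 N·m, which is about 12–15 N of squeeze. Hold briefly, let go and retreat upward.

Call:
{"method": "drive_tool", "body": {
  "series": [
    [[0, 0, 0], 0, 0.0],
    [[0, 0, 0], 0, 0.0],
    [[0, 0, 0], 0, 0.045],
    [[0, 0, 0], 0, 0.045],
    [[0, 0, 0], 0, 0.045],
    [[0, 0, 0], 0, 0.045],
    [[0, 0, 0], 0, 0.045],
    [[0, 0, -0.02], 0, 0.045],
    [[0, 0, -0.06], 0, 0.045],
    [[0, 0, -0.1], 0, 0.045],
    [[0, 0, -0.14], 0, 0.045],
    [[0, 0, -0.14], 0, 0.045],
    [[0, 0, -0.14], 0, 0.045]
  ]
}}

```text
time_s: 27.95
position: [0.5782, -0.1179, 0.1612]
tool_rot: [[0.569, 0.822, 0.001], [0.822, -0.569, -0.001], [0.0, 0.001, -1.0]]
ft_force: [0.1, 0.1, -0.1]
grip_width: 0.0446
gripper_force: 0.0
```

```bash
python3 - <<'E'
from h import *
st();edge()
a=get("side");p=proj(a,[.558,-.04,.04])[0].astype(int)
cv2.imwrite("pics/s9.png",cv2.resize(a["img"][p[1]-50:p[1]+50,p[0]-70:p[0]+70],(800,571),interpolation=2)[...,::-1])
E
```

```text
t 27.9 knob lx,ly mm [  4.8 -42.3] f x,y,z [ 0.1  0.1 -0.1] torque [ 0.023 -0.005  0.036] w 0.04464826212399732 0.0 q6 11.7
edge mm [83.8 82.6 84.3 83.1 82.6 84.2 83.1 82.  84.2] mean 83.32
```

View pics/s9.png

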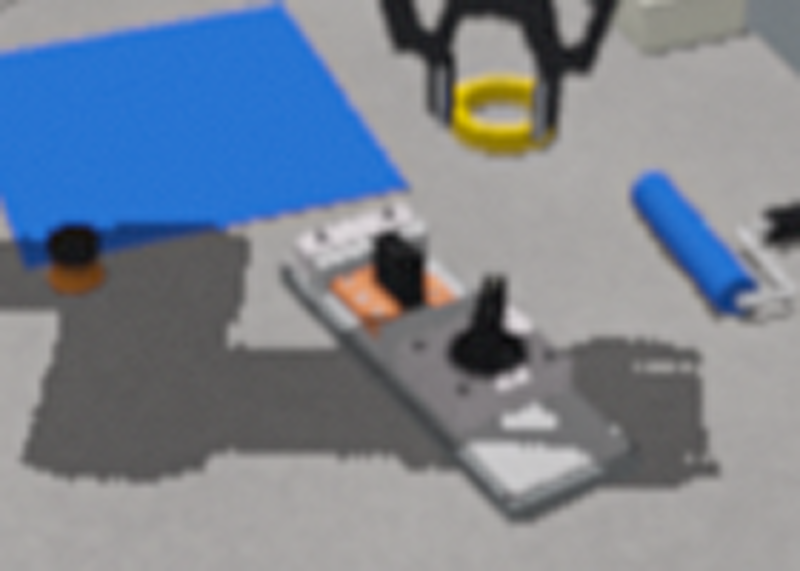

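The board, at about (395,285), is clamped flat between the jaw and the stop, and the gripper is clear above it. Handing in.

```bash
python3 -c "
from rig import env
print(env.close_job())"
```

```text
the job is handed in; nothing more can be done
None
```

The board is clamped flat against the end stop with the knob let go, and I handed the job in after about 28 s; the squeeze, inferred from wrist torque rather than measured, was about 12–15 N before release, and no verdict came back.

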